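Check-weigh the top box of bonbons

TASK

Check-weigh the top box of bonbons: first put the brass check weight, which is still standing on the scale's pan, down gently and upright in its black tray, then press the green zero key right down with the pan empty. Then slide the top box sideways off its stack across on to the pan, without lifting it, so that it lies in the middle of the pan and square to it. Leave the two boxes below it, the red power key and everything else on the table as they are.

Things in the scene. Friction and masses are not known exactly. Their poses are not given: they have to be found in the camera images.
- scale: Bench scale, white, fixed to the table. Origin on the table under the middle of its steel pan; its x axis runs across the pan away from the control panel, y to the left seen from the panel side. The sloping control panel lies on the -x side (towards the robot), from x = -100 to -178 mm, under 50 mm high.
- pan (a point): Centre of the top face of the steel pan, 63 mm above the table; axes as the scale's. The pan is a flat plate without a rim, 200 mm along x and 240 mm along y; the housing under it is a little smaller.
- zero_key (a joint): Travel of the green zero key (m): 0 up, 0.004 fully down; springs back. About 1.5 N starts it and 5 N holds it fully down. The stroke is into the panel, which slopes 0.22 rad down towards the robot, so nearly straight down; counts as pressed beyond 0.0028.
- zero_key_top (a point): Centre of the top face of the green zero key (28 x 34 mm, standing 8 mm proud), on the control panel on its +y end, about 143 mm towards -x and 72 mm towards +y from the pan's centre, about 39 mm above the table.
- power_key (a joint): Travel of the red power key (m), same size and spring as the zero key, at the panel's -y end (y = -72 mm): not to be pressed.
- check_weight: 500 g check weight, brass cylinder 37 mm in diameter and 52 mm tall with a knob on a neck above it (knob 27 mm in diameter, 65 to 76 mm above the underside, top at 76 mm). Origin in the centre of its underside, z up. Stands on the pan at the start.
- weight_tray: Shallow open black tray of the check weight, fixed, 120 x 120 x 14 mm outside, walls 4 mm, floor 4 mm thick with a blue lining. Origin on the table under its centre, so the weight standing in it has its origin at z = 0.004. It lies on one side of the scale (left or right), the stack on the other.
- box_top: Top box of the stack of three: rigid dark brown carton with clear window, 150 mm along x, 110 along y, 33 high, 170 to 340 g, too wide for the gripper. Origin in the centre of its underside, z up. Its underside starts 66 mm above the table (3 mm above the pan), its long side faces the pan, with a gap of 5 to 45 mm between stack and pan.
- box_mid: The second box of the stack, same make, its top 66 mm above the table: must stay where it is.
- box_low: The lowest box of the stack, same make, lying on the table: must stay where it is.
- label_roll: Roll of white labels lying flat, 92 mm in diameter, 50 mm high, at the left side; origin under its centre. Leave alone.
- tape_dispenser: Blue tape dispenser, 150 x 60 mm, 85 mm high, at the right side; origin under its centre. Leave alone.

How it is judged:
On the way, in this order (a step that is already met when the one before it is completed fails the run):
1. the check weight stands upright in its tray, let go (horizontal distance between check_weight and weight_tray below 0.048 m and height (world z) of check_weight below 0.012 m and angle between check_weight's own z axis and vertical below 0.1 rad and linear speed of check_weight below 0.03 m/s and contact force between the fingers and check_weight below 0.1 N), for 0.2 s.
2. the zero key is pressed down while the pan is empty (all of step 1 and value of joint zero_key above 0.0028 m and horizontal distance between box_top and pan above 0.15 m), for 0.1 s.
At the end, for the whole second after the job is handed in: The top box lies flat and at rest on the pan, its centre within 22 mm of the pan's centre along the pan's x and 35 mm along its y, square to it within 0.17 rad and clear of the stack; the check weight stands upright, let go, in its tray; the zero key is up again (all of step 1 and x of box_top in the frame of pan between -0.022 and 0.022 m and y of box_top in the frame of pan between -0.035 and 0.035 m and z of box_top in the frame of pan between -0.005 and 0.005 m and angle between the x axis of box_top and the x axis of pan, either way round below 0.17 rad and angle between box_top's own z axis and vertical below 0.05 rad and linear speed of box_top below 0.02 m/s and contact force between box_top and box_mid below 0.05 N and value of joint zero_key below 0.0015 m); the robot touches nothing.
It fails at once if the top box is lifted (more than 12 mm above its place on the stack), tipped (over 0.15 rad) or falls off (height (world z) of box_top above 0.078 m or height (world z) of box_top below 0.055 m or angle between box_top's own z axis and vertical above 0.15 rad).
It fails at once if one of the two lower boxes is shifted (more than 8 mm) or twisted (more than 0.1 rad against the other) (distance of any of box_mid, box_low from where it was at the start of the episode above 0.008 m or angle between the x axis of box_mid and the x axis of box_low, either way round above 0.1 rad).
It fails at once if the check weight is tipped over (beyond 0.5 rad), let fall (faster than 0.4 m/s out of the fingers, a drop of about 10 mm) or banged down into its tray (over 60 N) (angle between check_weight's own z axis and vertical above 0.5 rad or contact force between check_weight and weight_tray above 60 N or (linear speed of check_weight above 0.4 m/s and contact force between the fingers and check_weight below 0.1 N)).
It fails at once if the red power key is pressed (value of joint power_key above 0.002 m).
It fails at once if the label roll or tape dispenser is shifted (more than 20 mm) (distance of any of label_roll, tape_dispenser from where it was at the start of the episode above 0.02 m).
It also fails if it takes over 72 s, if anything falls off the work surface, if the arm or the gripper's body presses on something with over 40 N, if the wrist force passes 120 N, or if a joint passes its speed limit or range.

ROBOT

A 6-joint arm with a two-finger parallel gripper is mounted at the origin on the work surface. World frame = base frame: x ahead of the robot, y to its left, z up, the work surface at z = 0. Lengths are in m, angles in rad, forces in N, time in s.
With the tool pointing down it reaches from about 0.3 to 0.875 m from the base axis. Payload 6.4 kg.
Tool frame: the origin (TCP) lies at the very end of the fingers, on their centre line; the grasp point (between the pads) lies 19 mm behind it; z points along the fingers, y is the line along which they close (so a half turn about z gives the same grasp; the last joint's range is limited). The gripper opens to 85 mm and grips with 20 to 120 N. Pads are 22 mm wide; open, the fingers measure 114 mm over their backs; the gripper's body (76 mm by 85 mm) begins 54 mm behind the grasp point. The pads swing forward as they close: fully open they stand 13 mm farther back than shut.
Start: joints at [-1.41, 0.181, 1.607, -0, 1.354, -0.206], TCP at [0.206, -0.537, 0.231] pointing down, gripper open.
Joint ranges: [-2.99, 2.99], [-0.89, 2.07], [0.3, 2.58], [-1.14, 4.28], [0, 2.63], [-3.12, 3.12]. Speed limits (rad/s): [2.57, 2.57, 3.01, 3.14, 3.14, 3.14].

INTERFACE

Orientations are given as a 3x3 rotation matrix whose columns are the frame's x, y, z axes.
In Python, from rig import robot, optics gives the robot as it stands.
- The arm moves only by the shell command python3 -m pendant 'ROWS' [FORCE]. ROWS is JSON, a list of rows, each an object of numbers: "gripper": the opening, from 0 (shut) to 1 (fully open); "x", "y", "z": the shift along the tool's x, y, z in cm; "ax", "ay", "az": the turn, a rotation vector about the tool's x, y, z in degrees. In form: [{"gripper": .., "x": .., "y": .., "z": .., "ax": .., "ay": .., "az": ..}, ...]. A call has 1 to 8 rows; each row is the pose to reach, as a shift and turn from the pose commanded when the call began, along the tool's axes at that moment; what a row does not reach only later rows make up. A row lasts 1/8 s, in which the tool goes at most 62.5 mm and 10.7 degrees, less where a joint would pass 70% of its speed; a pose out of reach is approached as far as the arm can. A call with a gripper value outside its range is refused whole. The fingers move at their own pace and stop on an object; FORCE is the grip in N (left out, the last holds). Time passes only in rows, so rows that repeat a pose let the fingers close. It gives the time, the measured TCP pose, the force, the opening and the grip force at its end, in the units of the state.
- robot.read_state(): the state, without advancing time (a new reading comes with each control period).
- optics.snapshot(name): name is "scene" or "top"; returns a dict with "pixels" (480x640x3 uint8, red, green, blue), "z_map" (480x640 float32, m along the optical axis (not along the pixel's ray), 0 where there is no reading), "fx", "fy", "cx", "cy" (pixels), "R" (3x3) and "t" (3): a world point X has camera coordinates R X + t. Camera axes: x right, y down, z forward; pixel columns grow to the right and rows downward; lengths in m; the calibration is good to about 2 mm. A picture is of the moment at which its call begins.
- robot.close_job(): hands the job in; it is judged then, once.
The state is a dict: "clock": time; "joint_positions": joint angles; "qd": joint speeds; "effort": joint torques, N m; "position": TCP position; "tool_rot": TCP orientation; "ft_force": force on the tool from outside, world axes, zero at the start; "torque": the same for the moment, N m; "grip_width": finger opening in m; "gripper_force": force on a finger pad.
Only numpy, scipy, OpenCV 4.12 (cv2) and the standard library are available. Lean on these libraries where they do the work, as an engineer would, in place of code of your own. Each camera call takes 0.05 s, during which the arm holds its last target. There are 200 camera calls.

## Working session

There is one attempt and no reset: what is moved stays moved. The work goes in short steps, Python scripts to look and compute and a shell command to move; the robot and the scene stay as the last step left them, time stands still between calls to the robot, and variables do not carry over. Pictures are saved under pics/ and viewed, at most 10 in all, crops included, and the job is handed in when it is done.

```bash
mkdir -p pics; ls
python3 - <<'E'
from rig import robot, optics
import cv2, numpy as np
for n in ("scene","top"):
    s=optics.snapshot(n); cv2.imwrite(f"pics/{n}0.png",s["pixels"][:,:,::-1]); np.savez(f"pics/{n}0.npz",**s)
    print(n,s["fx"],s["cx"],s["cy"],np.round(s["R"],3).tolist(),np.round(s["t"],3), (s["z_map"]>0).mean())
st=robot.read_state(); print(st["clock"],st["position"],np.round(st["tool_rot"],3).tolist(),st["grip_width"])
E
```

```text
pics
scene 491.6924754446608 329.85977955764827 235.52057184552615 [[0.737, 0.676, 0.0], [0.418, -0.456, -0.785], [-0.531, 0.579, -0.619]] [-0.379 -0.171  1.414] 0.9958951822916666
top 572.9299954448352 330.6038849631592 237.49613665791674 [[0.018, -1.0, 0.011], [-0.985, -0.02, -0.172], [0.172, -0.007, -0.985]] [-0.037  0.56   1.213] 0.9959114583333334
0.1 [ 0.20613989 -0.53625352  0.23048887] [[0.933, 0.359, -0.0], [0.359, -0.933, 0.002], [0.0, -0.002, -1.0]] 0.08524422261206958
```

View pics/scene0.png

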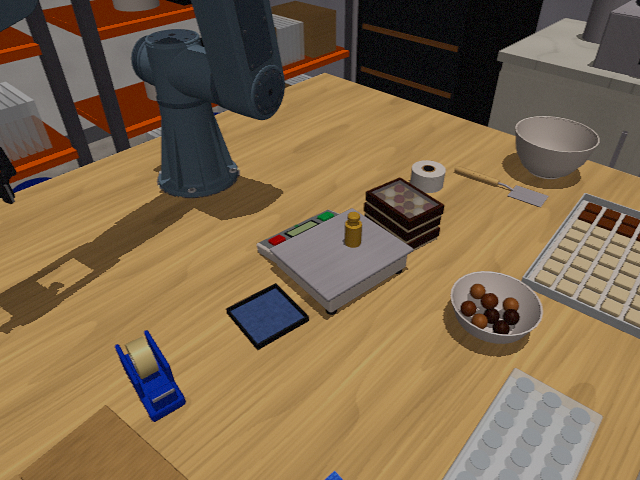

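View pics/top0.png

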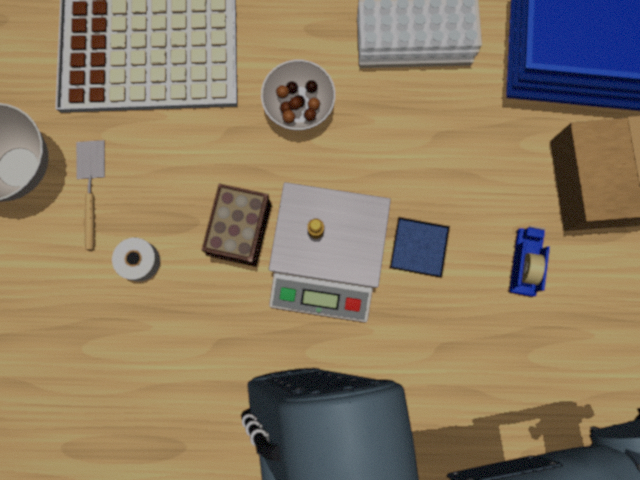

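The top view shows the pan (about 273–390, 183–285), the weight at (316,228), the tray at (420,247) on the right and the stack at (238,225) on the left. The green key is at (288,295) and the red key at (353,305). Next I measure from the depth maps of both views.

```bash
cat > meas.py <<'E'
import numpy as np, cv2
def world(s):
    z=s["z_map"]; v,u=np.mgrid[:480,:640]
    c=np.stack([(u-s["cx"])/s["fx"]*z,(v-s["cy"])/s["fy"]*z,z],-1)
    return (c-s["t"])@s["R"]
def rect(P):  # min-area rectangle, in mm
    (c,wh,a)=cv2.minAreaRect((P[:,:2]*1000).astype(np.float32)); return np.round(c,1),np.round(wh,1),round(a,2)
def sel(W,x,y,z): 
    m=(W[...,0]>x[0])&(W[...,0]<x[1])&(W[...,1]>y[0])&(W[...,1]<y[1])&(W[...,2]>z[0])&(W[...,2]<z[1]); return m
def big(m):
    n,l,st,_=cv2.connectedComponentsWithStats(m.astype(np.uint8)); return l==1+np.argmax(st[1:,4])
E
python3 - <<'E'
from meas import *
for n in ("top","scene"):
    s=np.load(f"pics/{n}0.npz"); W=world(s); px=s["pixels"].astype(int)
    X,Y=(.35,.85),(-.3,.3)
    print(n,"table z",np.median(W[sel(W,(.3,.8),(-.25,.25),(-.02,.015))][:,2]))
    if n=="top":
        for nm,(u,v) in dict(pan=(340,210),weight=(316,226),tray=(420,247),box=(238,225),green=(288,295),red=(353,305)).items(): print(nm,np.round(W[v,u],4))
    for nm,z in dict(pan=(.055,.071),box=(.09,.108)).items():
        m=sel(W,X,Y,z)
        m=cv2.erode(m.astype(np.uint8),np.ones((2,2)))>0
        m=big(m); print(nm,rect(W[m]),"z",np.median(W[m][:,2]).round(4),m.sum())
    r,g,b=px[...,0],px[...,1],px[...,2]
    for nm,m in dict(knob=sel(W,X,Y,(.12,.15)),body=sel(W,X,Y,(.075,.15))&(r>g+25)&(g>b+30),green=(g>r+40)&(g>b+25)&sel(W,X,Y,(.015,.06)),red=(r>g+80)&(r>b+80)&sel(W,X,Y,(.015,.06)),tray=sel(W,X,Y,(-.01,.03))&((b>r+8)|(r+g+b<110))).items():
        if m.sum()==0: print(nm,"none"); continue
        m=big(m); P=W[m]; print(nm,rect(P),"mean",P.mean(0).round(4),"z",np.percentile(P[:,2],[5,50,95]).round(4),m.sum())
E
```

```text
top table z 2.0068061361430814e-05
pan [ 0.6203 -0.0462  0.0626]
weight [0.568  0.0042 0.1416]
tray [ 0.5509 -0.2313  0.0039]
box [0.5753 0.1703 0.0981]
green [0.4336 0.0637 0.0393]
red [ 0.4147 -0.0784  0.0362]
pan (array([566., -26.]), array([237.4, 197.7]), 82.12) z 0.0627 9156
box (array([581.7, 177.1]), array([108.6, 149.1]), 78.92) z 0.0985 3469
knob (array([572.4,   6.4]), array([25.1, 25.9]), 37.14) mean [0.5713 0.0063 0.1372] z [0.1313 0.1379 0.1424] 138
body (array([568.9,   5.5]), array([28.2, 31.8]), 4.65) mean [0.5665 0.0053 0.1242] z [0.1114 0.1184 0.1399] 121
green (array([435.6,  65.7]), array([32.4, 26. ]), 82.98) mean [0.4357 0.0653 0.0388] z [0.0338 0.0389 0.0435] 178
red (array([416.6, -77.2]), array([30.5, 25.2]), 82.31) mean [ 0.4165 -0.0771  0.0387] z [0.0341 0.0386 0.0431] 162
tray (array([ 550.7, -229.3]), array([115.1, 115.9]), 80.19) mean [ 0.5513 -0.2301  0.0047] z [0.0002 0.0045 0.0102] 2486
scene table z 0.002662872227212054
pan (array([570.7, -26.9]), array([238.7, 198.4]), 82.29) z 0.0654 6056
box (array([585.7, 176.3]), array([112.6, 150.3]), 79.44) z 0.1013 1875
knob (array([575.4,   4.6]), array([25.2, 24.2]), 41.17) mean [0.5768 0.0023 0.1353] z [0.1205 0.1384 0.1427] 144
body (array([577.7,   3.5]), array([34.7, 29.6]), 56.2) mean [5.819e-01 3.000e-04 1.152e-01] z [0.0815 0.1175 0.1421] 315
green (array([438.9,  67.3]), array([39.6, 27. ]), 83.33) mean [0.4409 0.0633 0.0414] z [0.0378 0.0414 0.0457] 96
red (array([419.2, -77.3]), array([33.2, 27.6]), 88.99) mean [ 0.4215 -0.0783  0.0415] z [0.0382 0.0416 0.0445] 106
tray (array([ 552.8, -229.1]), array([120.7, 122.8]), 80.4) mean [ 0.5538 -0.2292  0.0085] z [0.0049 0.0075 0.0165] 2965
```

```bash
cat > go.py <<'E'
# go.py x y z [tool-x yaw deg]: shift (cm, tool axes) and turn to a tool-down world pose
import sys, numpy as np
from rig import robot
from scipy.spatial.transform import Rotation as Ro
s=robot.read_state(); p,R=np.array(s["position"]),np.array(s["tool_rot"])
print("t",s["clock"],"p",p.round(4),"yaw",np.degrees(np.arctan2(R[1,0],R[0,0])).round(2),"tilt",R[:,2].round(4),"F",np.round(s["ft_force"],1),"w",round(s["grip_width"],4),"gf",s["gripper_force"])
a=list(map(float,sys.argv[1:]))
if a:
    print("shift cm",(R.T@(np.array(a[:3])-p)*100).round(2))
    if len(a)>3:
        y=np.radians(a[3]); c,n=np.cos(y),np.sin(y); G=np.array([[c,n,0],[n,-c,0],[0,0,-1.]])
        print("turn deg",Ro.from_matrix(R.T@G).as_rotvec(degrees=True).round(2))
E
python3 go.py .5735 .0055 .20 82.2
```

```text
t 0.1 p [ 0.2061 -0.5363  0.2305] yaw 21.01 tilt [-2.0e-04  1.5e-03 -1.0e+00] F [-0.8  0.3  0.4] w 0.0852 gf 0.0
shift cm [ 53.72 -37.39   3.12]
turn deg [-7.000e-02 -6.000e-02 -6.119e+01]
```

```bash
R='x'; python3 -m pendant '[{"gripper":1,"x":6,"y":-4,"z":0,"az":-8},{"gripper":1,"x":12,"y":-8,"z":0,"az":-16},{"gripper":1,"x":18,"y":-12,"z":0,"az":-24},{"gripper":1,"x":24,"y":-16.5,"z":0,"az":-32},{"gripper":1,"x":30,"y":-21,"z":0,"az":-40},{"gripper":1,"x":36,"y":-25,"z":0,"az":-48},{"gripper":1,"x":42,"y":-29,"z":1,"az":-55},{"gripper":1,"x":47.5,"y":-33,"z":2,"az":-61.2}]' 30; python3 go.py .5735 .0055 .20 82.2
```

```text
t 0.1 p [ 0.2061 -0.5363  0.2305] yaw 21.01 tilt [-2.0e-04  1.5e-03 -1.0e+00] F [-0.8  0.3  0.4] w 0.0852 gf 0.0
shift cm [ 53.72 -37.39   3.12]
turn deg [-7.000e-02 -6.000e-02 -6.119e+01]$[0]: bad value
```

```bash
python3 -m pendant '[{"gripper":1,"x":6,"y":-4,"z":0,"ax":0,"ay":0,"az":-8},{"gripper":1,"x":12,"y":-8,"z":0,"ax":0,"ay":0,"az":-16},{"gripper":1,"x":18,"y":-12,"z":0,"ax":0,"ay":0,"az":-24},{"gripper":1,"x":24,"y":-16.5,"z":0,"ax":0,"ay":0,"az":-32},{"gripper":1,"x":30,"y":-21,"z":0,"ax":0,"ay":0,"az":-40},{"gripper":1,"x":36,"y":-25,"z":0,"ax":0,"ay":0,"az":-48},{"gripper":1,"x":42,"y":-29,"z":1,"ax":0,"ay":0,"az":-55},{"gripper":1,"x":47.5,"y":-33,"z":2,"ax":0,"ay":0,"az":-61.2}]' 30; python3 go.py .5735 .0055 .20 82.2
```

```text
clock: 1.1
position: [0.4882, -0.1221, 0.2199]
tool_rot: [[0.132, 0.991, 0.001], [0.991, -0.132, -0.0], [-0.0, 0.001, -1.0]]
ft_force: [0.6, -0.8, 0.0]
grip_width: 0.0857
gripper_force: 0.0
t 1.1 p [ 0.4882 -0.1221  0.2199] yaw 82.43 tilt [ 6.e-04 -4.e-04 -1.e+00] F [ 0.6 -0.8  0. ] w 0.0857 gf 0.0
shift cm [13.78  6.78  1.99]
turn deg [0.04 0.02 0.23]
```

```bash
python3 -m pendant '[{"gripper":1,"x":4.5,"y":2.3,"z":0.5,"ax":0,"ay":0,"az":0},{"gripper":1,"x":9,"y":4.6,"z":1,"ax":0,"ay":0,"az":0},{"gripper":1,"x":13.8,"y":6.8,"z":2,"ax":0,"ay":0,"az":0},{"gripper":1,"x":13.8,"y":6.8,"z":2,"ax":0,"ay":0,"az":0},{"gripper":1,"x":13.8,"y":6.8,"z":2,"ax":0,"ay":0,"az":0}]'; python3 go.py .5735 .0055 .08 82.2
python3 - <<'E'
from rig import optics
from meas import *
for n in("top","scene"):
    s=optics.snapshot(n); cv2.imwrite(f"pics/{n}1.png",cv2.resize(s["pixels"][130:330,200:420,::-1],None,fx=3,fy=3)); np.savez(f"pics/{n}1.npz",**s)
E
```

```text
clock: 1.72
position: [0.5728, 0.0036, 0.1993]
tool_rot: [[0.135, 0.991, -0.001], [0.991, -0.135, -0.0], [-0.0, -0.001, -1.0]]
ft_force: [0.6, -0.5, 0.3]
grip_width: 0.0854
gripper_force: 0.0
t 1.725 p [0.5728 0.0036 0.1993] yaw 82.26 tilt [-1.4e-03 -2.0e-04 -1.0e+00] F [ 0.6 -0.5  0.3] w 0.0854 gf 0.0
shift cm [ 0.2   0.06 11.93]
turn deg [-0.08  0.02  0.06]
```

View pics/scene1.png

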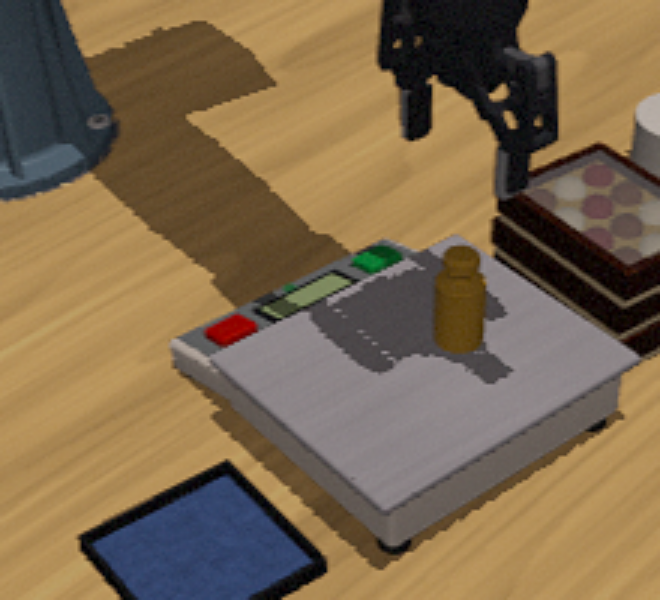

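The fingers (tips at about (510,195) and (415,135) in the crop) straddle the weight (460,300). I check tip height and alignment by depth before descending.

Run:
```python
from meas import *
s=np.load("pics/scene1.npz"); W=world(s)
for u0,v0 in((366,188),(337,170)):
    p=W[v0-8:v0+12,u0-9:u0+10].reshape(-1,3); q=p[(p[:,2]>.15)]; print(np.percentile(q[:,2],[0,2,10]).round(4), q[q[:,2]<.225].mean(0).round(4))
m=sel(W,(.5,.65),(-.06,.07),(.085,.112)); P=W[m]
from scipy.optimize import least_squares
C=np.array(-s["R"].T@s["t"])
r=least_squares(lambda c:np.hypot(P[:,0]-c[0],P[:,1]-c[1])-.0185,[.573,.005],loss="soft_l1",f_scale=.002); print("weight axis",r.x.round(4),len(P))
```

```text
[0.2153 0.2167 0.2227] [ 0.621  -0.0089  0.2205]
[0.2155 0.2167 0.2198] [0.5296 0.0079 0.2207]
weight axis [0.5731 0.0072] 175
```

```bash
python3 -m pendant '[{"gripper":1,"x":0.3,"y":-0.1,"z":4,"ax":0,"ay":0,"az":0},{"gripper":1,"x":0.3,"y":-0.1,"z":8,"ax":0,"ay":0,"az":0},{"gripper":1,"x":0.3,"y":-0.1,"z":11,"ax":0,"ay":0,"az":0},{"gripper":1,"x":0.3,"y":-0.1,"z":12.4,"ax":0,"ay":0,"az":0},{"gripper":1,"x":0.3,"y":-0.1,"z":12.4,"ax":0,"ay":0,"az":0},{"gripper":0.45,"x":0.3,"y":-0.1,"z":12.4,"ax":0,"ay":0,"az":0},{"gripper":0.3,"x":0.3,"y":-0.1,"z":12.4,"ax":0,"ay":0,"az":0},{"gripper":0.3,"x":0.3,"y":-0.1,"z":12.4,"ax":0,"ay":0,"az":0}]' 30; python3 go.py
```

```text
clock: 2.82
position: [0.5732, 0.0066, 0.0771]
tool_rot: [[0.135, 0.991, 0.001], [0.991, -0.135, -0.0], [-0.0, 0.001, -1.0]]
ft_force: [-0.2, -0.9, 3.1]
grip_width: 0.036
gripper_force: 30.0
t 2.825 p [0.5732 0.0066 0.0771] yaw 82.23 tilt [ 1.2e-03 -3.0e-04 -1.0e+00] F [-0.2 -0.9  3.1] w 0.036 gf 29.961307655466953
```

```bash
python3 -m pendant '[{"gripper":0.3,"x":0,"y":0,"z":-1,"ax":0,"ay":0,"az":0},{"gripper":0.3,"x":0,"y":0,"z":-3,"ax":0,"ay":0,"az":0},{"gripper":0.3,"x":0,"y":0,"z":-5,"ax":0,"ay":0,"az":0},{"gripper":0.3,"x":-1,"y":0,"z":-5,"ax":0,"ay":0,"az":0},{"gripper":0.3,"x":-4,"y":0,"z":-5,"ax":0,"ay":0,"az":0},{"gripper":0.3,"x":-8,"y":0.2,"z":-5,"ax":0,"ay":0,"az":0},{"gripper":0.3,"x":-12,"y":0.5,"z":-5,"ax":0,"ay":0,"az":0},{"gripper":0.3,"x":-16,"y":0.8,"z":-5,"ax":0,"ay":0,"az":0}]'; python3 go.py .5515 -.2292 .127 82.2
```

```text
clock: 3.82
position: [0.5577, -0.1543, 0.1245]
tool_rot: [[0.136, 0.991, -0.002], [0.991, -0.136, 0.001], [0.001, -0.002, -1.0]]
ft_force: [0.5, 0.7, -5.3]
grip_width: 0.0358
gripper_force: 31.1
t 3.825 p [ 0.5577 -0.1543  0.1245] yaw 82.21 tilt [-2.e-03  8.e-04 -1.e+00] F [ 0.5  0.7 -5.3] w 0.0358 gf 31.107874184672255
shift cm [-7.5   0.4  -0.25]
turn deg [-0.12 -0.03  0.01]
```

```bash
python3 -m pendant '[{"gripper":0.3,"x":-3.5,"y":0.2,"z":0,"ax":0,"ay":0,"az":0},{"gripper":0.3,"x":-6.5,"y":0.4,"z":0,"ax":0,"ay":0,"az":0},{"gripper":0.3,"x":-7.5,"y":0.4,"z":0.5,"ax":0,"ay":0,"az":0},{"gripper":0.3,"x":-7.5,"y":0.4,"z":3,"ax":0,"ay":0,"az":0},{"gripper":0.3,"x":-7.5,"y":0.4,"z":6,"ax":0,"ay":0,"az":0},{"gripper":0.3,"x":-7.5,"y":0.4,"z":8.5,"ax":0,"ay":0,"az":0},{"gripper":0.3,"x":-7.5,"y":0.4,"z":9.6,"ax":0,"ay":0,"az":0},{"gripper":0.3,"x":-7.5,"y":0.4,"z":9.8,"ax":0,"ay":0,"az":0}]'; python3 go.py .5515 -.2292 .018 82.2
```

```text
clock: 4.82
position: [0.5521, -0.2271, 0.0269]
tool_rot: [[0.135, 0.991, -0.002], [0.991, -0.135, 0.001], [0.001, -0.002, -1.0]]
ft_force: [-1.0, 0.3, -4.9]
grip_width: 0.0361
gripper_force: 31.1
t 4.825 p [ 0.5521 -0.2271  0.0269] yaw 82.23 tilt [-0.0017  0.0012 -1.    ] F [-1.   0.3 -4.9] w 0.0361 gf 31.065692290576408
shift cm [-0.22 -0.03  0.89]
turn deg [-0.11 -0.06  0.03]
```

```bash
python3 -m pendant '[{"gripper":0.3,"x":-0.2,"y":0,"z":0.3,"ax":0,"ay":0,"az":0},{"gripper":0.3,"x":-0.2,"y":0,"z":0.5,"ax":0,"ay":0,"az":0},{"gripper":0.3,"x":-0.2,"y":0,"z":0.65,"ax":0,"ay":0,"az":0},{"gripper":0.3,"x":-0.2,"y":0,"z":0.75,"ax":0,"ay":0,"az":0},{"gripper":0.3,"x":-0.2,"y":0,"z":0.75,"ax":0,"ay":0,"az":0}]'; python3 go.py
```

```text
clock: 5.45
position: [0.5525, -0.2297, 0.0204]
tool_rot: [[0.135, 0.991, -0.0], [0.991, -0.135, 0.0], [0.0, -0.0, -1.0]]
ft_force: [-0.6, -0.6, -5.1]
grip_width: 0.0359
gripper_force: 31.1
t 5.45 p [ 0.5525 -0.2297  0.0204] yaw 82.22 tilt [-0.  0. -1.] F [-0.6 -0.6 -5.1] w 0.0359 gf 31.110532450693427
```

```bash
python3 -m pendant '[{"gripper":0.3,"x":0,"y":0,"z":0.1,"ax":0,"ay":0,"az":0},{"gripper":0.3,"x":0,"y":0,"z":0.2,"ax":0,"ay":0,"az":0},{"gripper":0.3,"x":0,"y":0,"z":0.25,"ax":0,"ay":0,"az":0},{"gripper":0.3,"x":0,"y":0,"z":0.25,"ax":0,"ay":0,"az":0}]'; python3 go.py
```

```text
clock: 5.95
position: [0.5525, -0.2297, 0.0181]
tool_rot: [[0.135, 0.991, -0.0], [0.991, -0.135, 0.0], [0.0, -0.0, -1.0]]
ft_force: [-1.6, 0.8, -0.9]
grip_width: 0.036
gripper_force: 31.4
t 5.95 p [ 0.5525 -0.2297  0.0181] yaw 82.22 tilt [-1.e-04  0.e+00 -1.e+00] F [-1.6  0.8 -0.9] w 0.036 gf 31.43054056134133
```

```bash
python3 -m pendant '[{"gripper":0.5,"x":0,"y":0,"z":0,"ax":0,"ay":0,"az":0},{"gripper":0.7,"x":0,"y":0,"z":0,"ax":0,"ay":0,"az":0},{"gripper":0.8,"x":0,"y":0,"z":0,"ax":0,"ay":0,"az":0},{"gripper":0.8,"x":0,"y":0,"z":-1,"ax":0,"ay":0,"az":0},{"gripper":0.8,"x":0,"y":0,"z":-4,"ax":0,"ay":0,"az":0},{"gripper":0.8,"x":0,"y":0,"z":-8,"ax":0,"ay":0,"az":0},{"gripper":0.8,"x":0,"y":0,"z":-12,"ax":0,"ay":0,"az":0},{"gripper":0.8,"x":0,"y":0,"z":-12,"ax":0,"ay":0,"az":0}]'; python3 go.py .4375 .066 .10 82.2
python3 - <<'E'
from rig import optics
from meas import *
s=optics.snapshot("scene"); W=world(s); cv2.imwrite("pics/s2.png",cv2.resize(s["pixels"][130:400,180:480,::-1],None,fx=2.2,fy=2.2))
E
```

```text
clock: 6.95
position: [0.5551, -0.2314, 0.143]
tool_rot: [[0.135, 0.991, 0.007], [0.991, -0.135, -0.005], [-0.004, 0.008, -1.0]]
ft_force: [0.8, -0.5, -0.5]
grip_width: 0.0683
gripper_force: 0.0
t 6.95 p [ 0.5551 -0.2314  0.143 ] yaw 82.22 tilt [ 0.0073 -0.0049 -1.    ] F [ 0.8 -0.5 -0.5] w 0.0683 gf 0.0
shift cm [ 27.89 -15.71   4.07]
turn deg [0.45 0.22 0.02]
```

View pics/s2.png

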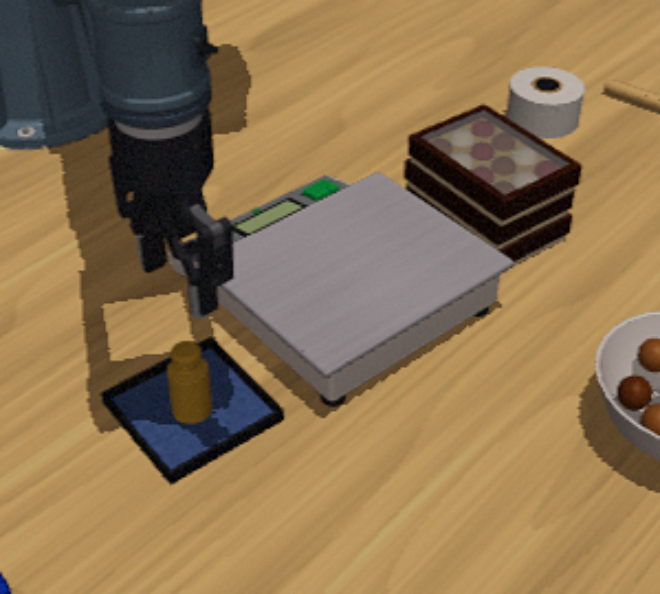

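The weight stands upright in the tray (190,390 in the crop), let go. Next is the green key.

```bash
python3 -m pendant '[{"gripper":0,"x":4.5,"y":-2.5,"z":0,"ax":0,"ay":0,"az":0},{"gripper":0,"x":9,"y":-5,"z":0,"ax":0,"ay":0,"az":0},{"gripper":0,"x":13.5,"y":-7.5,"z":0,"ax":0,"ay":0,"az":0},{"gripper":0,"x":18,"y":-10,"z":0,"ax":0,"ay":0,"az":0},{"gripper":0,"x":22.5,"y":-12.7,"z":1,"ax":0,"ay":0,"az":0},{"gripper":0,"x":27.9,"y":-15.7,"z":3,"ax":0,"ay":0,"az":0},{"gripper":0,"x":27.9,"y":-15.7,"z":5,"ax":0,"ay":0,"az":0},{"gripper":0,"x":27.9,"y":-15.7,"z":5,"ax":0,"ay":0,"az":0}]'; python3 go.py .437 .066 .045 82.2
```

```text
clock: 8.0
position: [0.4323, 0.0688, 0.086]
tool_rot: [[0.134, 0.991, -0.005], [0.991, -0.134, 0.001], [-0.0, -0.005, -1.0]]
ft_force: [-0.2, -0.6, -0.6]
grip_width: 0.0002
gripper_force: 0.0
t 8.0 p [0.4323 0.0688 0.086 ] yaw 82.31 tilt [-5.e-03  5.e-04 -1.e+00] F [-0.2 -0.6 -0.6] w 0.0002 gf 0.0
shift cm [-0.22  0.52  4.1 ]
turn deg [-0.29  0.01  0.11]
```

```bash
python3 -m pendant '[{"gripper":0,"x":-0.2,"y":0.4,"z":2,"ax":0,"ay":0,"az":0},{"gripper":0,"x":-0.2,"y":0.4,"z":3.2,"ax":0,"ay":0,"az":0},{"gripper":0,"x":-0.2,"y":0.4,"z":3.8,"ax":0,"ay":0,"az":0},{"gripper":0,"x":-0.2,"y":0.4,"z":3.8,"ax":0,"ay":0,"az":0}]'; python3 go.py .437 .066 .036 82.2
python3 - <<'E'
from rig import optics
from meas import *
s=optics.snapshot("scene"); cv2.imwrite("pics/s3.png",cv2.resize(s["pixels"][150:300,230:430,::-1],None,fx=3.5,fy=3.5,interpolation=cv2.INTER_CUBIC))
E
```

```text
clock: 8.5
position: [0.4382, 0.0652, 0.0497]
tool_rot: [[0.136, 0.991, -0.001], [0.991, -0.136, 0.0], [0.0, -0.001, -1.0]]
ft_force: [0.6, 0.3, -0.6]
grip_width: 0.0
gripper_force: 0.0
t 8.5 p [0.4382 0.0652 0.0497] yaw 82.18 tilt [-9.e-04  1.e-04 -1.e+00] F [ 0.6  0.3 -0.6] w 0.0 gf 0.0
shift cm [ 0.07 -0.13  1.37]
turn deg [-0.05 -0.   -0.02]
```

View pics/s3.png

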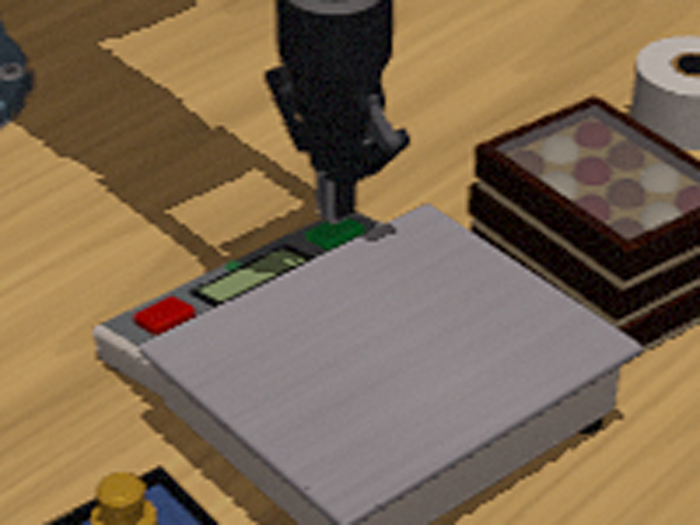

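The shut fingers stand just above the green key (335,232 in the crop), well away from the red one (165,313).

```bash
python3 -m pendant '[{"gripper":0,"x":0,"y":-0.1,"z":0.6,"ax":0,"ay":0,"az":0},{"gripper":0,"x":0,"y":-0.1,"z":0.9,"ax":0,"ay":0,"az":0},{"gripper":0,"x":0,"y":-0.1,"z":1.1,"ax":0,"ay":0,"az":0},{"gripper":0,"x":0,"y":-0.1,"z":1.2,"ax":0,"ay":0,"az":0},{"gripper":0,"x":0,"y":-0.1,"z":1.2,"ax":0,"ay":0,"az":0}]'; python3 go.py
```

```text
clock: 9.18
position: [0.4379, 0.0655, 0.0382]
tool_rot: [[0.135, 0.991, 0.001], [0.991, -0.135, -0.0], [0.0, 0.001, -1.0]]
ft_force: [0.0, -0.1, 4.5]
grip_width: -0.0
gripper_force: 1.8
t 9.175 p [0.4379 0.0655 0.0382] yaw 82.22 tilt [ 8.e-04 -1.e-04 -1.e+00] F [ 0.  -0.1  4.5] w -0.0 gf 1.7798128348658793
```

```bash
python3 -m pendant '[{"gripper":0,"x":0,"y":0,"z":0.1,"ax":0,"ay":0,"az":0},{"gripper":0,"x":0,"y":0,"z":0.15,"ax":0,"ay":0,"az":0},{"gripper":0,"x":0,"y":0,"z":0.15,"ax":0,"ay":0,"az":0},{"gripper":0,"x":0,"y":0,"z":0.15,"ax":0,"ay":0,"az":0}]'; python3 go.py
```

```text
clock: 9.68
position: [0.4382, 0.0655, 0.0368]
tool_rot: [[0.136, 0.991, 0.001], [0.991, -0.136, -0.0], [0.0, 0.001, -1.0]]
ft_force: [1.3, -0.1, 4.4]
grip_width: 0.0
gripper_force: 2.4
t 9.675 p [0.4382 0.0655 0.0368] yaw 82.21 tilt [ 1.4e-03 -1.0e-04 -1.0e+00] F [ 1.3 -0.1  4.4] w 0.0 gf 2.406282802694477
```

```bash
python3 -m pendant '[{"gripper":0,"x":0,"y":0,"z":0.1,"ax":0,"ay":0,"az":0},{"gripper":0,"x":0,"y":0,"z":0.2,"ax":0,"ay":0,"az":0},{"gripper":0,"x":0,"y":0,"z":0.2,"ax":0,"ay":0,"az":0},{"gripper":0,"x":0,"y":0,"z":0.2,"ax":0,"ay":0,"az":0}]'; python3 go.py
```

```text
clock: 10.18
position: [0.4386, 0.0654, 0.0361]
tool_rot: [[0.135, 0.991, 0.002], [0.991, -0.135, -0.0], [-0.0, 0.002, -1.0]]
ft_force: [-5.1, -0.4, 21.5]
grip_width: 0.0003
gripper_force: 10.8
t 10.175 p [0.4386 0.0654 0.0361] yaw 82.23 tilt [ 1.8e-03 -3.0e-04 -1.0e+00] F [-5.1 -0.4 21.5] w 0.0003 gf 10.842633596621454
```

The key hit its stop (force 21 N). I retreat and move round behind the stack.

```bash
python3 -m pendant '[{"gripper":0,"x":0,"y":0,"z":-1,"ax":0,"ay":0,"az":0},{"gripper":0,"x":0,"y":0,"z":-5,"ax":0,"ay":0,"az":0},{"gripper":0,"x":0,"y":0,"z":-9,"ax":0,"ay":0,"az":0},{"gripper":0.5,"x":0,"y":0,"z":-13,"ax":0,"ay":0,"az":0},{"gripper":1,"x":4,"y":2,"z":-14,"ax":0,"ay":0,"az":1},{"gripper":1,"x":8.5,"y":5,"z":-14,"ax":0,"ay":0,"az":2},{"gripper":1,"x":13,"y":8,"z":-14,"ax":0,"ay":0,"az":3},{"gripper":1,"x":17,"y":10.5,"z":-14,"ax":0,"ay":0,"az":3}]'; python3 go.py .6005 .263 .16 79.1
```

```text
clock: 11.18
position: [0.5648, 0.2212, 0.1735]
tool_rot: [[0.187, 0.982, -0.002], [0.982, -0.187, -0.0], [-0.001, -0.002, -1.0]]
ft_force: [-0.4, -0.7, 0.3]
grip_width: 0.0854
gripper_force: 0.0
t 11.175 p [0.5648 0.2212 0.1735] yaw 79.22 tilt [-1.6e-03 -4.0e-04 -1.0e+00] F [-0.4 -0.7  0.3] w 0.0854 gf 0.0
shift cm [4.78 2.72 1.35]
turn deg [-0.09  0.04  0.12]
```

```bash
python3 -m pendant '[{"gripper":1,"x":4.8,"y":2.7,"z":1,"ax":0,"ay":0,"az":0},{"gripper":1,"x":4.8,"y":2.7,"z":1,"ax":0,"ay":0,"az":0},{"gripper":1,"x":4.8,"y":2.7,"z":1,"ax":0,"ay":0,"az":0},{"gripper":1,"x":4.8,"y":2.7,"z":1,"ax":0,"ay":0,"az":0}]'; python3 go.py .6005 .263 .064 79.1
cat > look.py <<'E'
import sys
from rig import optics
from meas import *
s=optics.snapshot(sys.argv[1]); cv2.imwrite(f"pics/{sys.argv[2]}.png",cv2.resize(s["pixels"][130:310,160:400,::-1] if sys.argv[1]=="top" else s["pixels"][120:320,260:500,::-1],None,fx=2.9,fy=2.9,interpolation=cv2.INTER_CUBIC)); np.savez(f"pics/{sys.argv[2]}.npz",**s)
E
python3 look.py top t4; python3 look.py scene s4
```

```text
clock: 11.68
position: [0.5996, 0.261, 0.1648]
tool_rot: [[0.188, 0.982, 0.0], [0.982, -0.188, -0.0], [-0.0, 0.0, -1.0]]
ft_force: [-0.9, 0.4, -0.1]
grip_width: 0.0854
gripper_force: 0.0
t 11.675 p [0.5996 0.261  0.1648] yaw 79.18 tilt [ 0.e+00 -2.e-04 -1.e+00] F [-0.9  0.4 -0.1] w 0.0854 gf 0.0
shift cm [ 0.21  0.05 10.08]
turn deg [0.   0.01 0.08]
```

View pics/t4.png

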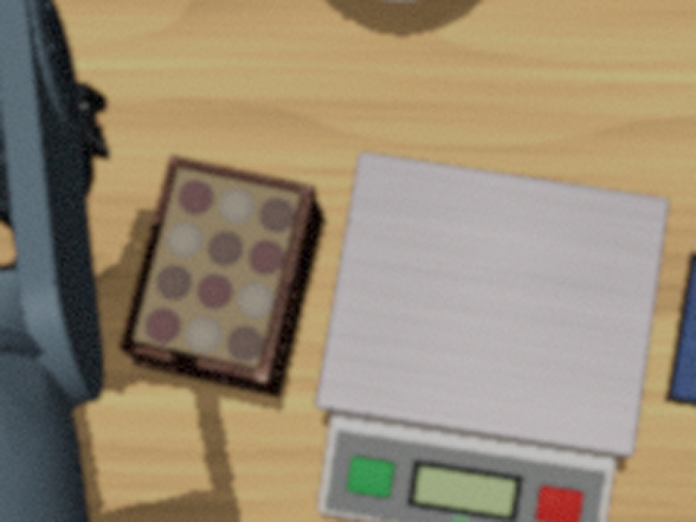

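The box (centre about (225,270)) and the empty pan (about (490,300)) are clear of the arm in this view. I write a helper for the box pose in the pan frame.

```bash
cat > box.py <<'E'
# box pose in pan frame from view file(s) saved by look.py
import sys
from meas import *
PAN={"t":(.5660,-.0260),"s":(.5707,-.0269)}; YAW=np.radians(-7.8)
for f in sys.argv[1:]:
    W=world(np.load(f"pics/{f}.npz")); px=np.load(f"pics/{f}.npz")["pixels"].astype(int)
    m=sel(W,(.46,.70),(-.13,.27),(.086,.104))&~((px.max(-1)<45)&False)
    m=big(cv2.morphologyEx(m.astype(np.uint8),cv2.MORPH_OPEN,np.ones((3,3)))>0)
    (c,wh,a)=cv2.minAreaRect((W[m][:,:2]).astype(np.float32)*1000)
    if wh[0]>wh[1]: a-=90
    a=(a+90)%180-90
    d=np.array(c)/1000-PAN[f[0]]; C,S=np.cos(YAW),np.sin(YAW)
    print(f,"c mm",np.round(c,1),"wh",np.round(wh,1),"pan-frame mm",np.round([1000*(C*d[0]+S*d[1]),1000*(-S*d[0]+C*d[1])],1),"rel angle",round(a,1), round((a-np.degrees(YAW)+45)%90-45,2),"z",np.median(W[m][:,2]).round(4))
E
python3 box.py t4 s4
python3 - <<'E'
from meas import *
for f in("t4","s4"):
    W=world(np.load(f"pics/{f}.npz")); m=big(sel(W,(.4,.75),(-.2,.12),(.055,.071))); print(rect(W[m]))
E
```

```text
t4 c mm [582.9 178.3] wh [111.6 150.9] pan-frame mm [-11.  204.7] rel angle 78.8 -3.44 z 0.0984
s4 c mm [583.7 177.8] wh [114.9 154.7] pan-frame mm [-14.9 204.5] rel angle 78.6 -3.65 z 0.1011
(array([567.8, -24.8]), array([240.3, 201.5]), 82.2)
(array([568.5, -24.6]), array([243.4, 203.1]), 82.39)
```

```bash
python3 -m pendant '[{"gripper":1,"x":0.3,"y":0,"z":4,"ax":0,"ay":0,"az":0},{"gripper":1,"x":0.3,"y":0,"z":7,"ax":0,"ay":0,"az":0},{"gripper":1,"x":0.3,"y":0,"z":9,"ax":0,"ay":0,"az":0},{"gripper":1,"x":0.3,"y":0,"z":10,"ax":0,"ay":0,"az":0},{"gripper":1,"x":0.3,"y":0,"z":10,"ax":0,"ay":0,"az":0}]'; python3 go.py; python3 look.py scene s5
```

```text
clock: 12.4
position: [0.6006, 0.2646, 0.0644]
tool_rot: [[0.187, 0.982, -0.0], [0.982, -0.187, -0.0], [-0.0, -0.0, -1.0]]
ft_force: [1.0, 0.3, 0.5]
grip_width: 0.0853
gripper_force: 0.0
t 12.4 p [0.6006 0.2646 0.0644] yaw 79.2 tilt [-2.e-04 -1.e-04 -1.e+00] F [1.  0.3 0.5] w 0.0853 gf 0.0
```

View pics/s5.png

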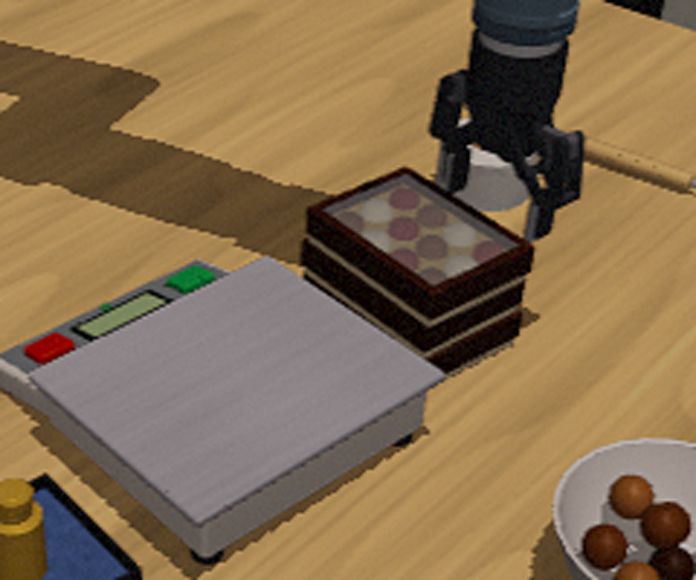

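The open fingers (tips at (445,185) and (540,230) in the crop) stand behind the top box's far long side, above the middle box. I push gently now and turn slightly on the way.

```bash
sed -i 's/^PAN=.*/PAN={"t":(.5678,-.0248),"s":(.5685,-.0246)}; YAW=np.radians(-7.7)/' box.py; python3 -m pendant '[{"gripper":1,"x":-1,"y":0,"z":0,"ax":0,"ay":0,"az":0},{"gripper":1,"x":-1.7,"y":0,"z":0,"ax":0,"ay":0,"az":0},{"gripper":1,"x":-2.2,"y":0,"z":0,"ax":0,"ay":0,"az":0},{"gripper":1,"x":-2.8,"y":0,"z":0,"ax":0,"ay":0,"az":0},{"gripper":1,"x":-3.6,"y":0.1,"z":0,"ax":0,"ay":0,"az":-0.2},{"gripper":1,"x":-4.4,"y":0.2,"z":0,"ax":0,"ay":0,"az":-0.3},{"gripper":1,"x":-5.2,"y":0.3,"z":0,"ax":0,"ay":0,"az":-0.4},{"gripper":1,"x":-5.2,"y":0.3,"z":0,"ax":0,"ay":0,"az":-0.4}]'; python3 look.py top t6; python3 look.py scene s6; python3 go.py .577 .0407 .064 82.3; python3 box.py t6 s6
python3 - <<'E'
from meas import *
# mid box front/side edges: colour dark, z in 40..66 band, before vs now
for f in("s4","s6"):
    W=world(np.load(f"pics/{f}.npz")); P=W[big(sel(W,(.4,.75),(.1,.3),(.045,.06)))]; print(f,rect(P))
E
```

```text
clock: 13.45
position: [0.5936, 0.212, 0.0641]
tool_rot: [[0.181, 0.983, -0.001], [0.983, -0.181, -0.001], [-0.001, -0.001, -1.0]]
ft_force: [0.1, 0.6, -0.9]
grip_width: 0.0854
gripper_force: 0.0
t 13.55 p [0.5934 0.2125 0.0639] yaw 79.59 tilt [-1.1e-03 -8.0e-04 -1.0e+00] F [-0.3  0.2 -0.4] w 0.0853 gf 0.0
shift cm [-1.719e+01  1.490e+00  1.000e-02]
turn deg [-0.06  0.06 -2.71]
t6 c mm [580.7 147. ] wh [111.1 150.6] pan-frame mm [-10.3 172. ] rel angle 79.5 -2.79 z 0.0984
s6 c mm [583.6 156.9] wh [136.7 155. ] pan-frame mm [ -9.4 181.9] rel angle 79.6 -2.72 z 0.1011
s4 (array([599.4, 138.6]), array([185.6,  91. ]), 25.8)
s6 (array([653.7, 163.2]), array([110.6,  16.3]), 72.74)
```

The box follows the fingers at the expected 66 mm and is turning square. I carry on.

```bash
python3 -m pendant '[{"gripper":1,"x":-0.8,"y":0.1,"z":0,"ax":0,"ay":0,"az":-0.2},{"gripper":1,"x":-1.6,"y":0.1,"z":0,"ax":0,"ay":0,"az":-0.3},{"gripper":1,"x":-2.4,"y":0.2,"z":0,"ax":0,"ay":0,"az":-0.4},{"gripper":1,"x":-3.2,"y":0.3,"z":0,"ax":0,"ay":0,"az":-0.5},{"gripper":1,"x":-4.0,"y":0.4,"z":0,"ax":0,"ay":0,"az":-0.6},{"gripper":1,"x":-4.8,"y":0.4,"z":0,"ax":0,"ay":0,"az":-0.8},{"gripper":1,"x":-5.6,"y":0.5,"z":0,"ax":0,"ay":0,"az":-0.9},{"gripper":1,"x":-6.4,"y":0.6,"z":0,"ax":0,"ay":0,"az":-1}]'; python3 look.py top t7; python3 look.py scene s7; python3 go.py .577 .041 .064 82.3; python3 box.py t7 s7
```

```text
clock: 14.55
position: [0.5879, 0.1484, 0.0641]
tool_rot: [[0.163, 0.987, -0.001], [0.987, -0.163, -0.0], [-0.0, -0.0, -1.0]]
ft_force: [1.2, 1.2, -0.7]
grip_width: 0.0853
gripper_force: 0.6
t 14.65 p [0.5879 0.1478 0.0641] yaw 80.57 tilt [-8.e-04 -8.e-04 -1.e+00] F [-0.2  0.1  0.1] w 0.0854 gf 0.0
shift cm [-10.72   0.68   0.02]
turn deg [-0.04  0.05 -1.73]
t7 c mm [575.1  76.2] wh [ 97.4 150.9] pan-frame mm [ -6.3 101.1] rel angle 80.8 -1.54 z 0.0969
s7 c mm [578.6  92. ] wh [134.2 154.9] pan-frame mm [ -5.6 116.9] rel angle 80.5 -1.85 z 0.0997
```

View pics/s7.png

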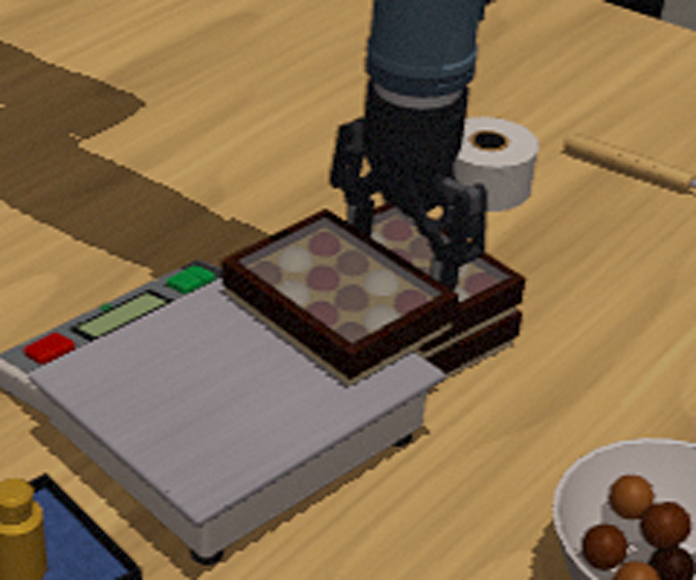

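The box spans the gap and is already on the pan edge (front corner (350,380)), and the lower two boxes have stayed put.

```bash
python3 -m pendant '[{"gripper":1,"x":-0.8,"y":0.1,"z":0,"ax":0,"ay":0,"az":-0.2},{"gripper":1,"x":-1.6,"y":0.1,"z":0,"ax":0,"ay":0,"az":-0.3},{"gripper":1,"x":-2.4,"y":0.2,"z":0,"ax":0,"ay":0,"az":-0.4},{"gripper":1,"x":-3.2,"y":0.3,"z":0,"ax":0,"ay":0,"az":-0.5},{"gripper":1,"x":-4.0,"y":0.3,"z":0,"ax":0,"ay":0,"az":-0.6},{"gripper":1,"x":-4.8,"y":0.4,"z":0,"ax":0,"ay":0,"az":-0.8},{"gripper":1,"x":-5.6,"y":0.4,"z":0,"ax":0,"ay":0,"az":-0.9},{"gripper":1,"x":-6.4,"y":0.5,"z":0,"ax":0,"ay":0,"az":-1}]'; python3 look.py top t8; python3 look.py scene s8; python3 go.py .577 .041 .064 82.3; python3 box.py t8 s8
```

```text
clock: 15.65
position: [0.5826, 0.0847, 0.0644]
tool_rot: [[0.146, 0.989, -0.0], [0.989, -0.146, 0.0], [0.0, -0.0, -1.0]]
ft_force: [0.7, 1.6, -0.5]
grip_width: 0.0854
gripper_force: 0.7
t 15.75 p [0.5827 0.0841 0.0645] yaw 81.58 tilt [ 1.e-04 -5.e-04 -1.e+00] F [-0.1 -0.4 -0. ] w 0.0854 gf 0.0
shift cm [-4.35  0.06  0.05]
turn deg [ 0.01  0.03 -0.72]
t8 c mm [570.    3.9] wh [ 78.7 151. ] pan-frame mm [-1.7 28.8] rel angle 81.6 -0.73 z 0.0954
s8 c mm [574.3  26.5] wh [133.6 154.6] pan-frame mm [-1.1 51.4] rel angle 80.1 -2.24 z 0.0982
```

```bash
python3 -m pendant '[{"gripper":1,"x":-0.8,"y":0,"z":0,"ax":0,"ay":0,"az":-0.2},{"gripper":1,"x":-1.6,"y":0,"z":0,"ax":0,"ay":0,"az":-0.3},{"gripper":1,"x":-2.4,"y":0,"z":0,"ax":0,"ay":0,"az":-0.4},{"gripper":1,"x":-3.2,"y":0.1,"z":0,"ax":0,"ay":0,"az":-0.5},{"gripper":1,"x":-3.8,"y":0.1,"z":0,"ax":0,"ay":0,"az":-0.6},{"gripper":1,"x":-4.2,"y":0.1,"z":0,"ax":0,"ay":0,"az":-0.7},{"gripper":1,"x":-4.3,"y":0.1,"z":0,"ax":0,"ay":0,"az":-0.7},{"gripper":1,"x":-4.3,"y":0.1,"z":0,"ax":0,"ay":0,"az":-0.7}]'; python3 -m pendant '[{"gripper":1,"x":1,"y":0,"z":0,"ax":0,"ay":0,"az":0},{"gripper":1,"x":3,"y":0,"z":0,"ax":0,"ay":0,"az":0},{"gripper":1,"x":4,"y":0,"z":-3,"ax":0,"ay":0,"az":0},{"gripper":1,"x":6,"y":0,"z":-8,"ax":0,"ay":0,"az":0},{"gripper":1,"x":10,"y":0,"z":-12,"ax":0,"ay":0,"az":0},{"gripper":1,"x":15,"y":0,"z":-14,"ax":0,"ay":0,"az":0},{"gripper":1,"x":20,"y":0,"z":-14,"ax":0,"ay":0,"az":0},{"gripper":1,"x":20,"y":0,"z":-14,"ax":0,"ay":0,"az":0}]';  python3 look.py top t9; python3 look.py scene s9; python3 go.py; python3 box.py t9 s9
```

```text
clock: 16.75
position: [0.5774, 0.0423, 0.0644]
tool_rot: [[0.134, 0.991, -0.0], [0.991, -0.134, -0.0], [-0.0, 0.0, -1.0]]
ft_force: [1.2, 0.5, 0.2]
grip_width: 0.0854
gripper_force: 0.3
clock: 17.75
position: [0.6034, 0.2457, 0.2046]
tool_rot: [[0.128, 0.992, 0.001], [0.992, -0.128, 0.001], [0.001, 0.0, -1.0]]
ft_force: [-0.6, -1.1, -1.3]
grip_width: 0.0856
gripper_force: 0.0
t 17.85 p [0.6034 0.2422 0.2038] yaw 82.45 tilt [-1.e-03 -6.e-04 -1.e+00] F [-0.4 -0.4  0.2] w 0.0852 gf 0.0
t9 c mm [567.3 -23.1] wh [110.1 151. ] pan-frame mm [-0.7  1.7] rel angle 82.3 0.02 z 0.0956
s9 c mm [568.1 -23.3] wh [113.7 154.9] pan-frame mm [-0.6  1.2] rel angle 82.6 0.26 z 0.098
```

View pics/s9.png

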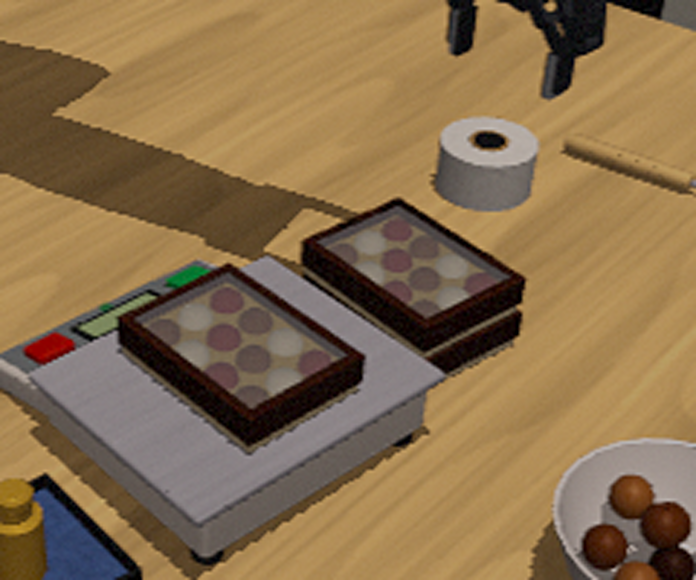

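The box lies centred (within 2 mm) and square on the pan. The two lower boxes are in place, the weight is in its tray and the arm is clear, so I hand in the job.

```bash
python3 -c "
from rig import robot
print(robot.close_job())"
```

```text
the job is handed in; nothing more can be done
None
```

I handed the job in at about 18 s: the check weight stands in its tray, the zero key was pressed to its stop with the pan empty, and the top box lies on the pan about 2 mm from its centre and square to within 0.3° by the cameras; the judge's verdict was not shown.

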